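# Clear the label-roll stand into the ward trays

### The job

Get the label rolls ready for collection: slide everything off the posts of the roll stand, and lay every orange and blue roll, the one lying on the desk included, flat and side by side on the floor of the out-tray that bears the round tag of its own colour; the bare cardboard cores go into the black waste bin. When all of it is sorted, press the green call button fully down once and let it go. Leave everything else on the desk where it is.

Things in the scene. Friction and masses are not known exactly. Their poses are not given: they have to be found in the camera images.
- stand: roll stand, fixed to the desk: a grey bar 90 mm (x) by 300 mm (y), 12 mm high, with three upright aluminium posts 16 mm in diameter at y = -100, 0 and +100 mm, their tops 76 mm above the desk. Origin at the centre of its underside. Rolls and cores sit loosely on the posts, one or two on each, and slide off upwards
- roll_o1: orange label roll, a wound ring 60 mm outside diameter, 25 mm bore, 25 mm high, about 120 g; origin at its centre (mid-height), z along the bore; starts as the lower part on one of the stand's three posts (which one varies)
- roll_o2: orange label roll, a wound ring 60 mm outside diameter, 25 mm bore, 25 mm high, about 120 g; origin at its centre (mid-height), z along the bore; if present, starts as the upper part on one of the posts, directly on the lower part there (which one varies)
- roll_o3: orange label roll, a wound ring 60 mm outside diameter, 25 mm bore, 25 mm high, about 120 g; origin at its centre (mid-height), z along the bore; starts lying flat on the desk in front of the stand
- roll_b1: blue label roll, a wound ring 60 mm outside diameter, 25 mm bore, 25 mm high, about 120 g; origin at its centre (mid-height), z along the bore; starts as the lower part on one of the stand's three posts (which one varies)
- roll_b2: blue label roll, a wound ring 60 mm outside diameter, 25 mm bore, 25 mm high, about 120 g; origin at its centre (mid-height), z along the bore; if present, starts as the upper part on one of the posts, directly on the lower part there (which one varies)
- core_1: used-up roll: a bare brown cardboard core, 38 mm outside diameter, 25 mm bore, 25 mm high, about 30 g; origin at its centre (mid-height), z along the bore; if present, starts as the upper part on one of the posts, directly on the lower part there (which one varies)
- core_2: used-up roll: a bare brown cardboard core, 38 mm outside diameter, 25 mm bore, 25 mm high, about 30 g; origin at its centre (mid-height), z along the bore; starts as the lower part on one of the stand's three posts (which one varies)
- tray_left: white out-tray on the robot's left (+y), fixed to the desk, same as the other. Origin at the centre of its underside; inside 250 mm long (its x) by 100 mm wide (its y), floor 3 mm thick, walls 12 mm high from the desk and 4 mm thick; room for three rolls side by side along x. A ledge at its far (+x) end, centre 151 mm from the origin, 10 mm high, carries a round colour tag
- tray_right: white out-tray on the robot's right (-y), fixed to the desk, same as the other. Origin at the centre of its underside; inside 250 mm long (its x) by 100 mm wide (its y), floor 3 mm thick, walls 12 mm high from the desk and 4 mm thick; room for three rolls side by side along x. A ledge at its far (+x) end, centre 151 mm from the origin, 10 mm high, carries a round colour tag
- tag_orange: orange tag, a fixed disc 36 mm across and 4 mm thick on the ledge of one of the trays (which one varies): that tray takes the orange rolls. Origin at the centre of its underside
- tag_blue: blue tag, a fixed disc 36 mm across and 4 mm thick on the ledge of one of the trays (which one varies): that tray takes the blue rolls. Origin at the centre of its underside
- bin: small black open waste bin, loose, 350 g, 110 mm square outside, 60 mm high, walls and floor 4 mm thick; origin at the centre of its underside, z up
- bell (a joint): travel of the green call button, 0 at rest to 0.006 m fully down; it springs back and takes 5 N when fully down
- bell_top (a point): centre of the top of the green call button (36 mm across, in a white housing fixed to the desk); press straight down
- mug: white mug, 80 mm across, 90 mm high, bystander; origin at the centre of its underside
- mouse: black computer mouse, 100 x 56 mm, 30 mm high, bystander; origin at the centre of its underside
- stapler: red and black stapler, 140 x 36 mm, about 60 mm high, bystander; origin at the centre of its underside
- notes: yellow block of notes, 76 x 50 mm, 24 mm high, bystander; origin at the centre of its underside
- penpot: dark pen pot with pens, 76 mm across, 95 mm high (pens to 150 mm), bystander; origin at the centre of its underside
- sanitizer: clear hand sanitizer bottle, 56 mm across, 130 mm high, bystander; origin at the centre of its underside
There are look-alikes about, which are no part of the job. What is shaped like the roll_o1 but pink is not meant.

How it is judged:
By the outcome, as a careful person would: the job done as asked, in the order asked, and still so for the second after the job is handed in, with the robot touching nothing.
Of roll_o2, roll_b2, core_1 only 2 to 3 are there at a start; the rules pass over those that are not, and their reading is None.
At some moment in a run one of roll_o3, bin may be knocked a few centimetres aside while the robot is not near it.
Once in a run the grip may slacken for a moment while it holds something.
It also fails if it takes over 208 s, if anything falls off the work surface, if the arm or the gripper's body presses on something with over 40 N, if the wrist force passes 120 N, or if a joint passes its speed limit or range.

### The arm

A 6-joint arm with a two-finger parallel gripper is mounted at the origin on the work surface. World frame = base frame: x ahead of the robot, y to its left, z up, the work surface at z = 0. Lengths are in m, angles in rad, forces in N, time in s.
With the tool pointing down it reaches from about 0.3 to 0.775 m from the base axis. Payload 14.6 kg.
Tool frame: the origin (TCP) lies midway between the tips of the shut fingers; the grasp point (between the pads) lies 19 mm behind it; z points along the fingers, y is the line along which they close (so a half turn about z gives the same grasp; the last joint's range is limited). The gripper opens to 94 mm and grips with 3 to 60 N. Pads are 16 mm wide; open, the fingers measure 119 mm over their backs; the gripper's body (75 mm by 177 mm) begins 78 mm behind the grasp point.
Start: joints at [1.177, 0.3, 1.521, -0, 1.321, -0.067], TCP at [0.177, 0.521, 0.205] pointing down, gripper open.
Joint ranges: [-3.03, 3.03], [-0.79, 2.21], [0.23, 2.52], [-1.04, 4.18], [0, 3.07], [-2.55, 2.55]. Speed limits (rad/s): [2.22, 2.22, 2.57, 3.14, 3.14, 3.14].

### API

Orientations are given as a unit quaternion [x, y, z, w].
In Python, from rig import * gives the robot as it stands.
- The arm moves only by the shell command python3 -m inch 'ROWS' [FORCE]. ROWS is JSON, a list of rows, each a list of 5 numbers: the shift along the tool's x, y, z in units of 50 mm (1.0 is 50 mm), then the turn about the tool's z in units of 6 degrees (1.0 is 6 degrees), then the finger opening in mm, from 0 to 94. In form: [[tx, ty, tz, roll, grip], ...]. A call has 1 to 12 rows; each row shifts and turns the commanded pose from where the row before left it, along the tool's axes as they then stand; what a row does not reach is not made up. A row lasts 1/10 s, in which the tool goes at most 50 mm and 8.59 degrees, less where a joint would pass 70% of its speed; a pose out of reach is approached as far as the arm can. A call is refused whole if a number of a shift passes 1 or a number of a turn 1, either way. A call with a gripper value outside its range is refused whole. The fingers move at their own pace and stop on an object; FORCE is the grip in N (left out, the last holds). Time passes only in rows, so rows that do not move let the fingers close. It gives the time, the measured TCP pose, the force, the opening and the grip force at its end, in the units of the state.
- observe(): the state, without advancing time (a new reading comes with each control period).
- grab_frame(name): name is "scene" or "top"; returns the picture (480x640x3 uint8, blue, green, red); there is no depth.
- camera_params(name): a dict with "fx", "fy", "cx", "cy" (pixels), "k1" (the pictures are not rectified: a ray, as slopes to the right and down, at radius r is drawn at 1 + k1 r^2 times it, then the intrinsics apply), "R" (3x3) and "t" (3): a world point X has camera coordinates R X + t. Camera axes: x right, y down, z forward; pixel columns grow to the right and rows downward; lengths in m; the calibration is good to about 2 mm. A picture is of the moment at which its call begins. camera_params takes no time and is no camera call.
- job_done(): hands the job in; it is judged then, once.
The state is a dict: "time_s": time; "joint_pos": joint angles; "joint_vel": joint speeds; "joint_torque": joint torques, N m; "eef_pos": TCP position; "tool_rot": TCP orientation; "contact_force": force on the tool from outside, world axes, zero at the start; "torque": the same for the moment, N m; "opening": opening from 0.0 (shut) to 1.0 (fully open); "grip_force": force on a finger pad.
Only numpy, scipy, OpenCV 4.12 (cv2) and the standard library are available. Lean on these libraries where they do the work, as an engineer would, in place of code of your own. Each camera call takes 0.05 s, during which the arm holds its last target. There are 200 camera calls.

## Working session

There is one attempt and no reset: what is moved stays moved. The work goes in short steps, Python scripts to look and compute and a shell command to move; the robot and the scene stay as the last step left them, time stands still between calls to the robot, and variables do not carry over. Pictures are saved under pics/ and viewed, at most 14 in all, crops included, and the job is handed in when it is done.

```bash
mkdir -p pics; ls
python3 - <<'E'
from rig import *
import cv2
for n in("scene","top"):
    cv2.imwrite(f"pics/{n}0.png",grab_frame(n)); p=camera_params(n); print(n,p)
s=observe();print({k:s[k] for k in("time_s","eef_pos","tool_rot","opening","joint_pos")})
E
```

```text
pics
scene {'fx': 436.97385061566547, 'fy': 436.97385061566547, 'cx': 317.0773067745784, 'cy': 234.63137629722712, 'k1': 0.030187010970402533, 'R': array([[-0.41483592,  0.90974988,  0.01631949],
       [ 0.71643035,  0.33763604, -0.61051573],
       [-0.56092666, -0.24157207, -0.79183598]]), 't': array([ 0.29694807, -0.39177054,  1.27582165])}
top {'fx': 474.9253227288346, 'fy': 474.9253227288346, 'cx': 323.5980017241189, 'cy': 236.50582812952283, 'k1': 0.04466236795814772, 'R': array([[-0.01412582, -0.99977702,  0.0156963 ],
       [-0.98426476,  0.01113801, -0.17634859],
       [ 0.17613444, -0.01794038, -0.98420262]]), 't': array([-0.0742447 ,  0.63171311,  1.17714606])}
{'time_s': 0.1, 'eef_pos': array([0.17646179, 0.5206718 , 0.20495916]), 'tool_rot': array([ 1.62668094e-01,  9.86680714e-01, -4.96859095e-04, -1.14824326e-04]), 'opening': 1.0011186680560813, 'joint_pos': array([ 1.17741151e+00,  3.00384848e-01,  1.52152077e+00, -3.02891283e-06,
        1.32070694e+00, -6.65956961e-02])}
```

View pics/scene0.png

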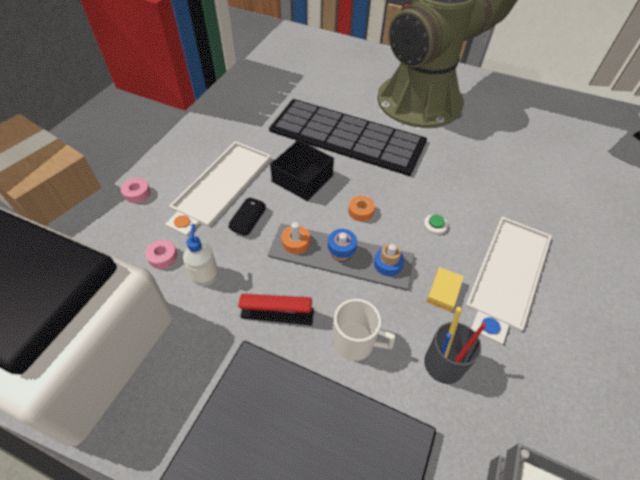

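View pics/top0.png

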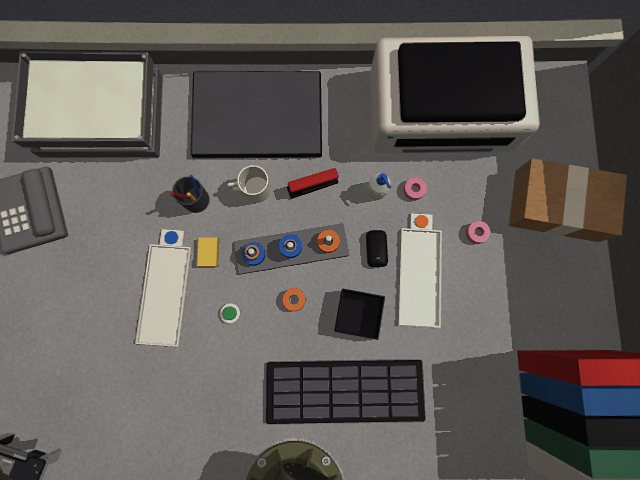

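```bash
cat > h.py <<'E'
from rig import *
import cv2, numpy as np
def ray(n,u,v):
    p=camera_params(n); K=np.array([[p["fx"],0,p["cx"]],[0,p["fy"],p["cy"]],[0,0,1]])
    xy=cv2.undistortPoints(np.array([[[u,v]]],float),K,np.array([p["k1"],0,0,0]))[0,0]
    R=p["R"];o=-R.T@p["t"];return o,R.T@np.r_[xy,1]
def onz(n,u,v,z):
    o,d=ray(n,u,v);return (o+d*(z-o[2])/d[2])[:2]
def pix(n,X):
    p=camera_params(n);c=p["R"]@np.asarray(X,float)+p["t"];x=c[:2]/c[2];x=x*(1+p["k1"]*(x@x))
    return np.array([p["fx"]*x[0]+p["cx"],p["fy"]*x[1]+p["cy"]])
RNG={"orange":((4,150,110),(13,255,255)),"blue":((100,150,90),(118,255,255)),"green":((55,100,60),(85,255,255)),
 "pink":((160,60,120),(179,255,255)),"brown":((8,60,60),(16,150,255))}
def blobs(im,c,amin=40):
    m=cv2.inRange(cv2.cvtColor(im,cv2.COLOR_BGR2HSV),*[np.array(x) for x in RNG[c]])
    cs,_=cv2.findContours(m,cv2.RETR_EXTERNAL,cv2.CHAIN_APPROX_NONE)
    return [(cv2.contourArea(k),*cv2.minEnclosingCircle(k),k) for k in cs if cv2.contourArea(k)>amin]
E
python3 - <<'E'
from h import *
a=cv2.imread("pics/top0.png");b=cv2.imread("pics/scene0.png")
A=cv2.resize(a[210:350,220:400],None,fx=3.3,fy=3.3,interpolation=cv2.INTER_CUBIC)[:450]
B=cv2.resize(b[180:300,260:460],None,fx=4,fy=4,interpolation=cv2.INTER_CUBIC)
cv2.imwrite("pics/cropA.png",A);cv2.imwrite("pics/cropB.png",B)
for n,im in(("top",a),("scene",b)):
    for c in RNG:
        for ar,ct,r,k in blobs(im,c):
            if 100<ct[1]<400: print(n,c,np.round(ct),round(ar),round(r,1),onz(n,*ct,0.025).round(3))
E
```

```text
top orange [293. 299.] 374 11.4 [ 0.472 -0.002]
top orange [328. 240.] 354 11.2 [ 0.625 -0.094]
top orange [421. 221.] 108 6.3 [ 0.676 -0.346]
top blue [253. 253.] 364 11.3 [0.594 0.104]
top blue [290. 245.] 374 11.4 [0.615 0.007]
top blue [171. 237.] 108 6.4 [0.639 0.321]
top blue [385. 181.] 60 8.2 [ 0.789 -0.252]
top green [229. 313.] 120 6.7 [0.439 0.164]
top pink [479. 231.] 353 11.4 [ 0.646 -0.497]
top pink [415. 187.] 328 11.0 [ 0.77  -0.334]
top brown [252. 252.] 142 7.2 [0.598 0.108]
top brown [605. 202.] 2278 37.1 [ 0.723 -0.84 ]
top brown [538. 194.] 3070 42.1 [ 0.745 -0.664]
scene orange [296. 239.] 348 14.0 [ 0.625 -0.092]
scene orange [182. 221.] 94 6.8 [ 0.686 -0.338]
scene orange [361. 208.] 442 12.5 [0.484 0.003]
scene blue [446. 344.] 42 9.8 [0.721 0.256]
scene blue [491. 325.] 136 8.6 [0.649 0.323]
scene blue [388. 261.] 258 14.6 [0.595 0.105]
scene blue [342. 243.] 570 14.3 [0.593 0.001]
scene blue [194. 238.] 134 12.6 [ 0.712 -0.288]
scene green [437. 221.] 115 7.0 [0.448 0.167]
scene pink [161. 254.] 652 15.5 [ 0.777 -0.325]
scene pink [135. 190.] 519 14.3 [ 0.656 -0.486]
scene brown [390. 253.] 168 10.3 [0.574 0.102]
scene brown [295. 239.] 104 15.5 [ 0.625 -0.093]
scene brown [181. 220.] 149 8.1 [ 0.685 -0.34 ]
scene brown [362. 204.] 118 7.5 [ 0.473 -0.   ]
scene brown [ 50. 182.] 5334 50.7 [ 0.718 -0.676]
scene brown [ 20. 138.] 884 24.4 [ 0.633 -0.855]
```

View pics/cropB.png

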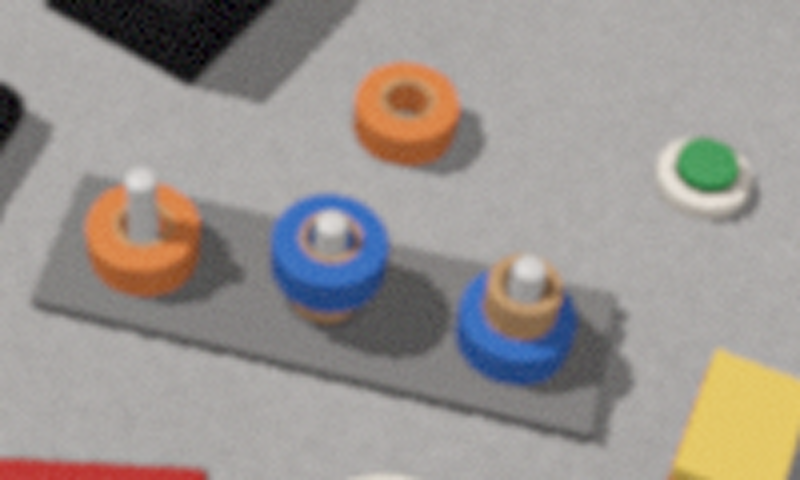

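View pics/cropA.png

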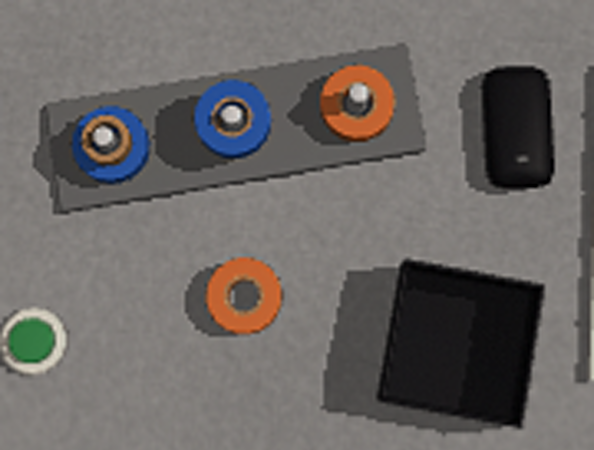

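```bash
cat > scan.py <<'E'
from h import *
def rect(n,m,z,box,k):
    M=np.zeros_like(m);x0,y0,x1,y1=box;M[y0:y1,x0:x1]=m[y0:y1,x0:x1]
    M=cv2.morphologyEx(M,cv2.MORPH_CLOSE,np.ones((5,5)));M=cv2.morphologyEx(M,cv2.MORPH_OPEN,cv2.getStructuringElement(cv2.MORPH_ELLIPSE,(k,k)))
    c=max(cv2.findContours(M,cv2.RETR_EXTERNAL,cv2.CHAIN_APPROX_NONE)[0],key=cv2.contourArea)
    w=np.array([onz(n,*p[0],z) for p in c],np.float32)
    r=cv2.minAreaRect(w*1000);return np.round(r[0],1),np.round(r[1],1),round(r[2],1)
if __name__=="__main__":
    a=cv2.imread("pics/top0.png");b=cv2.imread("pics/scene0.png")
    wa=cv2.inRange(a,(165,165,165),(255,255,255));wb=cv2.inRange(b,(150,150,150),(255,255,255))
    print("trayL",rect("top",wa,.012,(130,225,195,350),33),rect("scene",wb,.012,(460,210,560,345),33))
    print("trayR",rect("top",wa,.012,(392,205,445,330),33),rect("scene",wb,.012,(160,135,275,240),33))
    ba=cv2.inRange(a,(0,0,0),(42,42,42))
    print("bin",rect("top",ba,.06,(330,285,390,345),15))
    for n,im in(("top",a),("scene",b)):
        for c,z in(("orange",.014),("blue",.014),("green",.02)):
            for ar,ct,r,k in blobs(im,c):
                if ar<140 and 210<ct[1]<330:print(n,c,ct,onz(n,*ct,z).round(4),onz(n,ct[0]+r,ct[1],z)-onz(n,*ct,z))
        # post tops
        g=cv2.cvtColor(im,cv2.COLOR_BGR2HSV);m=cv2.inRange(g,(0,0,150),(180,45,255))
        box={"top":(240,225,345,265),"scene":(285,215,405,265)}[n]
        M=np.zeros_like(m);M[box[1]:box[3],box[0]:box[2]]=m[box[1]:box[3],box[0]:box[2]]
        for k in cv2.findContours(M,cv2.RETR_EXTERNAL,cv2.CHAIN_APPROX_NONE)[0]:
            if cv2.contourArea(k)>6:
                x,y,w,h=cv2.boundingRect(k);print(n,"post",(x,y,w,h),onz(n,x+w/2-.5,y+w/2-.5,.076).round(4))
E
python3 scan.py
```

```text
trayL (array([493.8, 337. ]), array([106.1, 260. ]), 85.0) (array([485.4, 326.8]), array([360.2, 208. ]), 5.9)
trayR (array([ 530.4, -337.5]), array([105.5, 259.2]), 85.8) (array([ 531. , -369.2]), array([297.1, 273.8]), 26.0)
bin (array([ 432.4, -168.6]), array([110.7, 108.5]), 78.8)
top orange (421.21429443359375, 220.92857360839844) [ 0.6782 -0.3481] [-0.00019554 -0.01713496]
top blue (170.75, 237.25) [0.641 0.324] [-0.00019068 -0.01674753]
top green (229.0, 313.0) [0.4391 0.1646] [-0.00028551 -0.01724693]
top post (249, 249, 5, 5) [0.592  0.1026]
top post (287, 242, 6, 5) [0.6076 0.0052]
top post (326, 235, 6, 6) [ 0.6245 -0.0944]
scene orange (181.5, 221.0) [ 0.6796 -0.3456] [-0.00634552  0.01341012]
scene blue (491.0, 325.0) [0.6424 0.3254] [-0.00689346  0.01459805]
scene blue (194.0, 237.55999755859375) [ 0.7064 -0.2948] [-0.01141279  0.02423621]
scene green (436.6612854003906, 221.0806427001953) [0.4433 0.1668] [-0.00660694  0.01401377]
scene post (285, 262, 10, 3) [ 0.7218 -0.0558]
scene post (335, 233, 15, 13) [0.6217 0.0099]
scene post (285, 215, 120, 41) [0.6942 0.045 ]
```

Top view: orange-red candidates are o1 on the right post (328,240), o3 on the desk (293,299) and the tag (421,221). The pink rings at (415,187) and (479,231) are decoys. Blue rolls are b2 on the middle post (290,245), above a core, and b1 on the left post (253,253), under a core. The sanitizer cap (385,181) is not a roll. Orange goes to the right tray and blue to the left. The crops confirm this choice.

```bash
python3 -m inch '[[0,0,0,1,94],[0,0,0,1,94],[0,0,0,1,94],[0,0,0,1,94],[0,0,0,1,94],[0,0,0,1,94],[0,0,0,1,94],[0,0,0,1,94],[0,0,0,1,94],[0,0,0,1,94],[0,0,0,1,94],[0,0,0,0.88,94]]' 20 && python3 -m inch '[[-0.68,0.67,0,0,94],[-0.68,0.67,0,0,94],[-0.68,0.67,0,0,94],[-0.68,0.67,0,0,94],[-0.68,0.67,0,0,94],[-0.68,0.67,0,0,94],[-0.68,0.67,0,0,94],[-0.68,0.67,0,0,94],[-0.68,0.67,0,0,94],[-0.68,0.67,0,0,94],[-0.68,0.67,0,0,94],[-0.68,0.67,0,0,70]]'
```

```text
time_s: 1.3
eef_pos: [0.1765, 0.5208, 0.2051]
tool_rot: [0.709, 0.706, -0.0, 0.0]
contact_force: [0.1, -0.5, 0.3]
opening: 1.001
grip_force: 0.0
time_s: 2.5
eef_pos: [0.5795, 0.1111, 0.2052]
tool_rot: [0.707, 0.707, -0.0, -0.0]
contact_force: [0.2, 0.5, -0.3]
opening: 0.943
grip_force: 0.0
```

```bash
python3 -m inch '[[-0.17,0.25,0,0,60],[0,0,0.9,0,60],[0,0,0.9,0,60],[0,0,0.8,0,60],[0,0,0.64,0,60],[0,0,0,0,60],[0,0,0,0,30],[0,0,0,0,30],[0,0,0,0,30],[0,0,0,0,30],[0,0,0,0,30],[0,0,0,0,30]]' 15
```

```text
time_s: 3.7
eef_pos: [0.5913, 0.1044, 0.0442]
tool_rot: [0.707, 0.707, 0.0, 0.0]
contact_force: [-0.8, 0.0, 6.4]
opening: 0.414
grip_force: 15.0
```

```bash
python3 -m inch '[[0,0,-0.1,0,30],[0,0,-0.5,0,30],[0,0,-0.5,0,30],[0,0,-0.5,0,30],[0,0,-0.3,0,30],[0,0,0,0,30]]'
python3 - <<'E'
from h import *
a=grab_frame("top");b=grab_frame("scene");cv2.imwrite("pics/t1.png",a);cv2.imwrite("pics/s1.png",b)
cv2.imwrite("pics/c1.png",cv2.resize(np.hstack([a[200:350,220:400],b[180:330,260:440]]),(800,333)))
E
```

```text
time_s: 4.3
eef_pos: [0.5918, 0.1044, 0.1404]
tool_rot: [0.707, 0.707, 0.001, 0.001]
contact_force: [0.1, -0.0, 0.2]
opening: 0.419
grip_force: 15.0
```

View pics/c1.png

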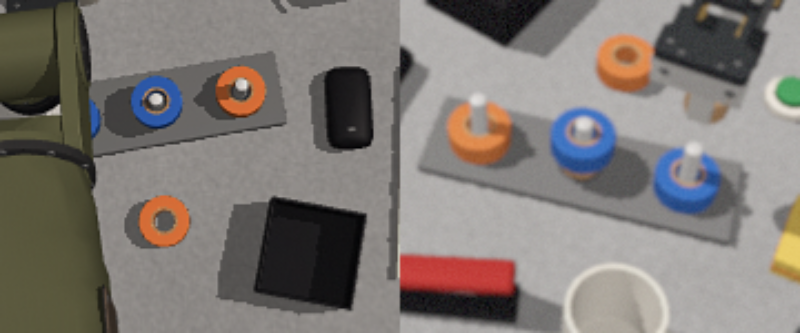

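```bash
cat > chk.py <<'E'
from scan import *
import sys
t=sys.argv[1];a=grab_frame("top");b=grab_frame("scene");cv2.imwrite(f"pics/t{t}.png",a);cv2.imwrite(f"pics/s{t}.png",b)
ba=cv2.inRange(a,(0,0,0),(42,42,42))
try: print("bin",rect("top",ba,.06,(325,275,395,350),15))
except Exception as e: print("bin?",e)
for c in("orange","blue","brown"):
    for ar,ct,r,k in blobs(a,c,30):
        if 100<ct[1]<400 and ct[0]<460: print(c,np.round(ct,1),round(ar),round(r,1),"z.014",onz("top",*ct,.014).round(4),"z.025",onz("top",*ct,.025).round(4))
E
python3 -c "
from scan import *
print(rect('top',cv2.inRange(cv2.imread('pics/t1.png'),(0,0,0),(42,42,42)),.06,(325,275,395,350),15))"
python3 -m inch '[[-0.8,-0.5,0,0,30],[-0.8,-0.5,0,0,30],[-0.8,-0.5,0,0,30],[-0.8,-0.5,0,0,30],[-0.8,-0.5,0,0,30],[-0.8,-0.5,0,0,30],[-0.17,-0.1,0,0,30],[0,0,0,0,30]]'
```

```text
(array([ 432.6, -168.7]), array([110.6, 108.2]), 78.9)
time_s: 5.2
eef_pos: [0.4352, -0.1449, 0.1376]
tool_rot: [0.708, 0.706, -0.0, -0.001]
contact_force: [-0.8, 0.3, -0.1]
opening: 0.415
grip_force: 15.0
```

```bash
python3 -m inch '[[0,0.03,0.7,0,30],[0,0,0.7,0,30],[0,0,0.6,0,30],[0,0,0.34,0,30],[0,0,0,0,30],[0,0,0,0,50],[0,0,0,0,50],[0,0,0,0,50],[0,0,-0.6,0,50],[0,0,-0.9,0,50],[0,0,-0.9,0,50],[0,0,0,0,50]]' && python3 -m inch '[[0.75,0.65,0,0,80],[0.75,0.65,0,0,80],[0.75,0.65,0,0,80],[0.75,0.65,0,0,80],[0,0.7,0,0,80],[0,0.15,0,0,80],[0,0,0,0,80]]'
```

```text
time_s: 6.4
eef_pos: [0.4399, -0.145, 0.1475]
tool_rot: [0.707, 0.707, 0.002, 0.005]
contact_force: [0.3, -1.0, -1.3]
opening: 0.53
grip_force: 0.0
time_s: 7.1
eef_pos: [0.6101, 0.0058, 0.1407]
tool_rot: [0.707, 0.707, -0.0, -0.0]
contact_force: [0.0, -1.4, -0.7]
opening: 0.854
grip_force: 0.0
```

```bash
python3 -m inch '[[0,-0.03,0.7,0,80],[0,0,0.7,0,80],[0,0,0.6,0,80],[0,0,0,0,80],[0,0,0,0,50],[0,0,0,0,50],[0,0,0,0,50],[0,0,0,0,50],[0,0,-0.5,0,50],[0,0,-0.5,0,50],[0,0,-0.5,0,50],[0,0,-0.4,0,50]]' 25 && python3 chk.py 2
```

```text
time_s: 8.3
eef_pos: [0.6088, 0.0059, 0.1387]
tool_rot: [0.707, 0.707, 0.001, 0.001]
contact_force: [-0.2, 0.1, -1.1]
opening: 0.62
grip_force: 24.9
bin (array([ 432.6, -168.7]), array([110.6, 108.2]), 78.9)
orange [327.9 240.5] 355 11.2 z.014 [ 0.6273 -0.0945] z.025 [ 0.6255 -0.0942]
orange [421.2 220.9] 108 6.3 z.014 [ 0.6782 -0.3481] z.025 [ 0.6759 -0.3456]
blue [170.8 237.2] 108 6.4 z.014 [0.641 0.324] z.025 [0.639  0.3206]
blue [384.7 180.7] 65 8.2 z.014 [ 0.7923 -0.2533] z.025 [ 0.789  -0.2516]
brown [348.4 311.6] 159 7.6 z.014 [ 0.4383 -0.1452] z.025 [ 0.438  -0.1444]
```

```bash
python3 -m inch '[[0.93,-0.165,0,0,50],[0.93,-0.165,0,0,50],[0.93,-0.165,0,0,50],[0.93,-0.165,0,0,50],[0.93,-0.165,0,0,50],[0.93,-0.165,0,0,50],[0.93,-0.165,0,0,50],[0,0,0,0,50],[0,0,0,0,50]]'
```

```text
time_s: 9.3
eef_pos: [0.5501, 0.3319, 0.1351]
tool_rot: [0.706, 0.708, -0.001, -0.0]
contact_force: [-0.2, -0.3, -1.0]
opening: 0.621
grip_force: 24.9
```

```bash
python3 -m inch '[[0,0,0.7,0,50],[0,0,0.7,0,50],[0,0,0.6,0,50],[0,0,0.3,0,50],[0,0,0.15,0,50],[0,0,0,0,50],[0,0,0,0,50]]'
```

```text
time_s: 10.0
eef_pos: [0.5516, 0.3315, 0.0153]
tool_rot: [0.707, 0.707, 0.001, 0.0]
contact_force: [-0.4, -0.1, -0.3]
opening: 0.622
grip_force: 24.9
```

```bash
python3 -m inch '[[0,0,0.05,0,50],[0,0,0.05,0,50],[0,0,0,0,50],[0,0,0,0,78],[0,0,0,0,78],[0,0,0,0,78],[0,0,0,0,78]]'; python3 -m inch '[[0,0,-0.3,0,78],[0,0,-0.8,0,78],[0,0,-0.8,0,78],[0,0,-0.7,0,78],[-0.92,0.16,0,0,60],[-0.92,0.16,0,0,60],[-0.92,0.16,0,0,60],[-0.92,0.16,0,0,60],[-0.92,0.16,0,0,60],[-0.92,0.16,0,0,60],[-0.92,0.16,0,0,60],[0,0,0,0,60]]'
```

```text
time_s: 10.7
eef_pos: [0.5508, 0.3314, 0.009]
tool_rot: [0.707, 0.707, -0.0, -0.0]
contact_force: [0.3, -0.4, -0.7]
opening: 0.83
grip_force: 0.0
time_s: 11.9
eef_pos: [0.6074, 0.0044, 0.1402]
tool_rot: [0.709, 0.705, 0.0, 0.001]
contact_force: [-0.3, 0.7, 0.8]
opening: 0.634
grip_force: 0.0
```

```bash
python3 -m inch '[[0.02,0,0.7,0,60],[0,0,0.7,0,60],[0,0,0.7,0,60],[0,0,0.36,0,60],[0,0,0,0,60],[0,0,0,0,30],[0,0,0,0,30],[0,0,0,0,30],[0,0,0,0,30],[0,0,0,0,30]]' 15; python3 -m inch '[[0,0,-0.4,0,30],[0,0,-0.6,0,30],[0,0,-0.6,0,30],[0,0,-0.6,0,30],[0,0,-0.3,0,30],[0,0,0,0,30]]'; python3 chk.py 3
```

```text
time_s: 12.9
eef_pos: [0.6073, 0.0104, 0.0171]
tool_rot: [0.707, 0.707, 0.001, 0.001]
contact_force: [-1.7, 0.7, 6.8]
opening: 0.417
grip_force: 15.0
time_s: 13.5
eef_pos: [0.6075, 0.0103, 0.1429]
tool_rot: [0.707, 0.707, 0.001, 0.001]
contact_force: [-0.1, -0.4, -0.5]
opening: 0.416
grip_force: 15.0
bin (array([ 432.6, -168.7]), array([110.6, 108.2]), 78.9)
orange [327.9 240.5] 354 11.2 z.014 [ 0.6273 -0.0945] z.025 [ 0.6255 -0.0942]
orange [421.2 220.9] 108 6.3 z.014 [ 0.6782 -0.3481] z.025 [ 0.6759 -0.3456]
blue [165.4 270.8] 347 11.3 z.014 [0.5516 0.3341] z.025 [0.5504 0.3306]
blue [170.8 237.2] 108 6.4 z.014 [0.641 0.324] z.025 [0.639  0.3206]
blue [384.7 180.7] 65 8.2 z.014 [ 0.7923 -0.2533] z.025 [ 0.789  -0.2516]
brown [348.4 311.6] 159 7.6 z.014 [ 0.4383 -0.1452] z.025 [ 0.438  -0.1444]
```

```bash
python3 -m inch '[[-0.68,-0.6,0,0,30],[-0.68,-0.6,0,0,30],[-0.68,-0.6,0,0,30],[-0.68,-0.6,0,0,30],[-0.68,-0.6,0,0,30],[-0.68,-0.6,0,0,30],[0,0,0,0,30],[0,0,0,0,30]]'; python3 chk.py 4
```

```text
time_s: 14.4
eef_pos: [0.426, -0.1939, 0.1398]
tool_rot: [0.708, 0.706, -0.0, -0.001]
contact_force: [0.7, 1.4, -0.7]
opening: 0.418
grip_force: 15.0
bin (array([ 437. , -145.1]), array([ 62.8, 108.4]), 78.4)
orange [293.6 299.1] 367 11.4 z.014 [ 0.4724 -0.002 ] z.025 [ 0.4719 -0.0025]
orange [327.9 240.6] 353 11.2 z.014 [ 0.6271 -0.0944] z.025 [ 0.6252 -0.0941]
orange [421.2 220.9] 108 6.3 z.014 [ 0.6782 -0.3481] z.025 [ 0.6759 -0.3456]
blue [166.1 271.4] 380 12.2 z.014 [0.5498 0.3321] z.025 [0.5486 0.3287]
blue [253.2 253.6] 371 11.7 z.014 [0.5943 0.1052] z.025 [0.5927 0.1038]
blue [170.8 237.2] 108 6.4 z.014 [0.641 0.324] z.025 [0.639  0.3206]
blue [384.7 180.7] 65 8.2 z.014 [ 0.7923 -0.2533] z.025 [ 0.789  -0.2516]
brown [348.4 311.6] 156 7.6 z.014 [ 0.4381 -0.145 ] z.025 [ 0.4379 -0.1443]
```

Bin is unmoved (core 1 still at the same pixel, left edge consistent). I'll lower core 2 and release it, then fetch o3.

```bash
python3 -m inch '[[0.02,0.04,0.7,0,30],[0,0,0.7,0,30],[0,0,0.6,0,30],[0,0,0.4,0,30],[0,0,0,0,30],[0,0,0,0,50],[0,0,0,0,50],[0,0,0,0,50],[0,0,-0.6,0,50],[0,0,-0.9,0,50],[0,0,-0.9,0,50],[0,0,0,0,50]]' && python3 -m inch '[[0.9,0.2,0,0,80],[0.9,0.2,0,0,80],[0.9,0.2,0,0,80],[0.9,0.2,0,0,80],[0.2,0.05,0,0,80],[0,0,0,0,80],[0,0,0,0,80]]'; python3 chk.py 5
```

```text
time_s: 15.7
eef_pos: [0.431, -0.1938, 0.1471]
tool_rot: [0.707, 0.707, 0.001, 0.005]
contact_force: [-0.3, -0.1, -0.9]
opening: 0.53
grip_force: 0.0
time_s: 16.4
eef_pos: [0.4711, -0.0035, 0.1409]
tool_rot: [0.707, 0.707, -0.0, 0.0]
contact_force: [0.1, 0.1, 0.4]
opening: 0.853
grip_force: 0.0
bin (array([ 432.5, -168.7]), array([110.6, 108.2]), 78.7)
orange [327.9 240.5] 354 11.2 z.014 [ 0.6273 -0.0945] z.025 [ 0.6255 -0.0942]
orange [421.2 220.9] 108 6.3 z.014 [ 0.6782 -0.3481] z.025 [ 0.6759 -0.3456]
blue [166.1 271.4] 383 12.2 z.014 [0.5498 0.3321] z.025 [0.5486 0.3287]
blue [253.2 253.6] 372 11.7 z.014 [0.5943 0.1052] z.025 [0.5927 0.1038]
blue [170.8 237.2] 108 6.4 z.014 [0.641 0.324] z.025 [0.639  0.3206]
blue [384.7 180.7] 66 8.2 z.014 [ 0.7923 -0.2533] z.025 [ 0.789  -0.2516]
brown [368.8 314.7] 156 7.5 z.014 [ 0.4294 -0.1981] z.025 [ 0.4293 -0.1969]
brown [348.4 311.6] 159 7.6 z.014 [ 0.4383 -0.1452] z.025 [ 0.438  -0.1444]
```

```bash
python3 -m inch '[[0.02,0.02,0.7,0,80],[0,0,0.7,0,80],[0,0,0.7,0,80],[0,0,0.56,0,80],[0,0,0,0,80],[0,0,0,0,50],[0,0,0,0,50],[0,0,0,0,50],[0,0,0,0,50],[0,0,0,0,50]]' 25; python3 -m inch '[[0,0,-0.4,0,50],[0,0,-0.7,0,50],[0,0,-0.7,0,50],[0,0,-0.6,0,50],[0,0,0,0,50]]'; python3 chk.py 6
```

```text
time_s: 17.5
eef_pos: [0.4731, -0.0019, 0.0095]
tool_rot: [0.707, 0.707, 0.001, 0.001]
contact_force: [-1.5, -3.2, 8.8]
opening: 0.652
grip_force: 25.0
time_s: 18.0
eef_pos: [0.4741, -0.0018, 0.1323]
tool_rot: [0.707, 0.707, 0.002, 0.003]
contact_force: [1.3, -0.5, -1.2]
opening: 0.648
grip_force: 25.0
bin (array([ 432.5, -168.7]), array([110.6, 108.2]), 78.7)
orange [327.9 240.5] 354 11.2 z.014 [ 0.6273 -0.0945] z.025 [ 0.6255 -0.0942]
orange [421.2 220.9] 108 6.3 z.014 [ 0.6782 -0.3481] z.025 [ 0.6759 -0.3456]
blue [166.1 271.4] 386 12.2 z.014 [0.5498 0.3321] z.025 [0.5486 0.3287]
blue [253.2 253.6] 372 11.7 z.014 [0.5943 0.1052] z.025 [0.5927 0.1038]
blue [170.8 237.2] 108 6.4 z.014 [0.641 0.324] z.025 [0.639  0.3206]
blue [384.7 180.7] 65 8.2 z.014 [ 0.7923 -0.2533] z.025 [ 0.789  -0.2516]
brown [368.8 314.7] 156 7.5 z.014 [ 0.4294 -0.1981] z.025 [ 0.4293 -0.1969]
brown [348.4 311.6] 159 7.6 z.014 [ 0.4383 -0.1452] z.025 [ 0.438  -0.1444]
```

```bash
python3 -m inch '[[-0.94,0,0,0,50],[-0.94,0,0,0,50],[-0.94,0,0,0,50],[-0.94,0,0,0,50],[-0.94,0,0,0,50],[-0.94,0,0,0,50],[-0.94,0,0,0,50],[0,0,0,0,50],[0,0,0,0,50]]'; python3 -m inch '[[0,0,0.7,0,50],[0,0,0.7,0,50],[0,0,0.5,0,50],[0,0,0.3,0,50],[0,0,0,0,50],[0,0,0,0,50]]'
```

```text
time_s: 19.0
eef_pos: [0.4714, -0.3307, 0.1262]
tool_rot: [0.708, 0.707, -0.0, -0.001]
contact_force: [-0.1, 1.0, -1.6]
opening: 0.649
grip_force: 25.0
time_s: 19.6
eef_pos: [0.4728, -0.3304, 0.0188]
tool_rot: [0.707, 0.707, 0.0, 0.0]
contact_force: [0.4, -0.9, -1.4]
opening: 0.651
grip_force: 25.0
```

```bash
python3 -m inch '[[-0.05,0,0.08,0,50],[0,0,0.06,0,50],[0,0,0,0,50],[0,0,0,0,78],[0,0,0,0,78],[0,0,0,0,78],[0,0,0,0,78],[0,0,-0.3,0,78],[0,0,-0.8,0,78],[0,0,-0.8,0,78],[0,0,-0.7,0,78],[0,0,0,0,78]]'; python3 -m inch '[[0.78,0.5,0,0,80],[0.78,0.5,0,0,80],[0.78,0.5,0,0,80],[0.78,0.5,0,0,80],[0.78,0.5,0,0,80],[0.86,0.5,0,0,80],[0,0,0,0,80],[0,0,0,0,80]]';python3 chk.py 7
```

```text
time_s: 20.8
eef_pos: [0.4739, -0.3344, 0.1472]
tool_rot: [0.707, 0.707, 0.0, 0.004]
contact_force: [0.6, 0.6, 0.4]
opening: 0.831
grip_force: 0.0
time_s: 21.6
eef_pos: [0.6222, -0.0944, 0.1408]
tool_rot: [0.706, 0.708, -0.0, -0.0]
contact_force: [-0.9, -0.4, -0.5]
opening: 0.853
grip_force: 0.0
bin (array([ 429.1, -186.4]), array([ 74.5, 108.3]), 79.0)
orange [420.2 297.1] 364 11.5 z.014 [ 0.4736 -0.3349] z.025 [ 0.4731 -0.3325]
orange [421.2 220.9] 108 6.3 z.014 [ 0.6782 -0.3481] z.025 [ 0.6759 -0.3456]
blue [165.6 270.3] 372 11.7 z.014 [0.5528 0.3336] z.025 [0.5516 0.3302]
blue [252.4 252.8] 348 11.1 z.014 [0.5964 0.1073] z.025 [0.5948 0.1059]
blue [170.8 237.2] 108 6.4 z.014 [0.641 0.324] z.025 [0.639  0.3206]
blue [384.7 180.7] 65 8.2 z.014 [ 0.7923 -0.2533] z.025 [ 0.789  -0.2516]
brown [368.8 314.7] 156 7.5 z.014 [ 0.4294 -0.1981] z.025 [ 0.4293 -0.1969]
```

```bash
python3 -m inch '[[0,0.04,0.7,0,80],[0,0,0.7,0,80],[0,0,0.7,0,80],[0,0,0.36,0,80],[0,0,0,0,80],[0,0,0,0,50],[0,0,0,0,50],[0,0,0,0,50],[0,0,0,0,50],[0,0,0,0,50]]' 25; python3 -m inch '[[0,0,-0.4,0,50],[0,0,-0.7,0,50],[0,0,-0.7,0,50],[0,0,-0.6,0,50],[0,0,0,0,50]]'; python3 chk.py 8
```

```text
time_s: 22.7
eef_pos: [0.6249, -0.0957, 0.0196]
tool_rot: [0.707, 0.707, 0.0, 0.001]
contact_force: [-1.1, -2.4, 8.1]
opening: 0.656
grip_force: 25.0
time_s: 23.2
eef_pos: [0.626, -0.0955, 0.1432]
tool_rot: [0.707, 0.707, 0.002, 0.003]
contact_force: [-0.6, 0.6, -0.2]
opening: 0.661
grip_force: 25.0
bin (array([ 429.1, -187.8]), array([ 73.6, 109.5]), 81.9)
orange [420.2 297.1] 364 11.5 z.014 [ 0.4736 -0.3349] z.025 [ 0.4731 -0.3325]
orange [421.2 220.9] 108 6.3 z.014 [ 0.6782 -0.3481] z.025 [ 0.6759 -0.3456]
blue [165.6 270.3] 366 11.7 z.014 [0.5529 0.3336] z.025 [0.5517 0.3302]
blue [252.5 252.9] 345 11.0 z.014 [0.5962 0.1071] z.025 [0.5946 0.1056]
blue [170.8 237.2] 108 6.4 z.014 [0.641 0.324] z.025 [0.639  0.3206]
blue [384.7 180.7] 65 8.2 z.014 [ 0.7923 -0.2533] z.025 [ 0.789  -0.2516]
brown [368.8 314.7] 156 7.5 z.014 [ 0.4294 -0.1981] z.025 [ 0.4293 -0.1969]
```

```bash
python3 -m inch '[[-0.82,-0.12,0,0,50],[-0.82,-0.12,0,0,50],[-0.82,-0.12,0,0,50],[-0.82,-0.12,0,0,50],[-0.82,-0.12,0,0,50],[-0.82,-0.12,0,0,50],[0,0,0,0,50],[0,0,0,0,50]]'; python3 -m inch '[[0,0,0.7,0,50],[0,0,0.7,0,50],[0,0,0.6,0,50],[0,0,0.35,0,50],[0,0,0,0,50],[0,0,0,0,50]]'
```

```text
time_s: 24.1
eef_pos: [0.5874, -0.3414, 0.136]
tool_rot: [0.708, 0.707, -0.0, -0.001]
contact_force: [-0.4, 1.0, -1.1]
opening: 0.659
grip_force: 25.0
time_s: 24.7
eef_pos: [0.5889, -0.3409, 0.0215]
tool_rot: [0.707, 0.707, 0.0, 0.0]
contact_force: [-0.0, -0.0, -0.6]
opening: 0.661
grip_force: 25.0
```

```bash
python3 -m inch '[[0,0,0.1,0,50],[0,0,0.1,0,50],[0,0,0,0,50],[0,0,0,0,78],[0,0,0,0,78],[0,0,0,0,78],[0,0,0,0,78],[0,0,-0.3,0,78],[0,0,-0.8,0,78],[0,0,-0.8,0,78],[0,0,-0.7,0,78],[0,0,0,0,78]]'; python3 -m inch '[[0.9,0,0,0,80],[0.9,0,0,0,80],[0.9,0,0,0,80],[0.9,0,0,0,80],[0.9,0,0,0,80],[0.9,0,0,0,80],[0.9,0,0,0,80],[0.9,0,0,0,80],[0.9,0,0,0,80],[0.78,0.08,0,0,80],[0,0,0,0,80],[0,0,0,0,80]]';python3 chk.py 9
```

```text
time_s: 25.9
eef_pos: [0.59, -0.3422, 0.1478]
tool_rot: [0.707, 0.707, 0.001, 0.005]
contact_force: [-0.0, 0.4, 0.6]
opening: 0.826
grip_force: 0.0
time_s: 27.1
eef_pos: [0.5921, 0.1033, 0.1405]
tool_rot: [0.707, 0.708, -0.0, 0.0]
contact_force: [-0.0, -0.5, -0.7]
opening: 0.848
grip_force: 0.0
bin (array([ 445., -195.]), array([111.7, 108.3]), 78.7)
orange [420.4 296.8] 363 11.4 z.014 [ 0.4743 -0.3355] z.025 [ 0.4738 -0.3331]
orange [420.2 253.2] 348 11.1 z.014 [ 0.59  -0.341] z.025 [ 0.5884 -0.3386]
orange [421.2 220.9] 108 6.3 z.014 [ 0.6782 -0.3481] z.025 [ 0.6759 -0.3456]
blue [165.1 270.5] 343 11.2 z.014 [0.5523 0.3348] z.025 [0.5511 0.3314]
blue [170.8 237.2] 105 6.4 z.014 [0.641 0.324] z.025 [0.639  0.3206]
blue [384.7 180.7] 65 8.2 z.014 [ 0.7923 -0.2533] z.025 [ 0.789  -0.2516]
brown [379.  309.6] 154 7.5 z.014 [ 0.4424 -0.2254] z.025 [ 0.4421 -0.224 ]
brown [358.6 306.6] 159 7.6 z.014 [ 0.4507 -0.1722] z.025 [ 0.4504 -0.1712]
brown [420.7 253.2] 88 5.8 z.014 [ 0.5901 -0.3424] z.025 [ 0.5886 -0.3399]
```

```bash
python3 -m inch '[[0.02,0.04,0.7,0,80],[0,0,0.7,0,80],[0,0,0.7,0,80],[0,0,0.36,0,80],[0,0,0,0,80],[0,0,0,0,50],[0,0,0,0,50],[0,0,0,0,50],[0,0,0,0,50],[0,0,0,0,50]]' 25; python3 -m inch '[[0,0,-0.4,0,50],[0,0,-0.7,0,50],[0,0,-0.7,0,50],[0,0,-0.6,0,50],[0,0,0,0,50]]'; python3 chk.py 10
```

```text
time_s: 28.2
eef_pos: [0.5949, 0.1037, 0.0188]
tool_rot: [0.707, 0.707, 0.001, 0.001]
contact_force: [-2.6, -2.1, 6.6]
opening: 0.64
grip_force: 24.4
time_s: 28.7
eef_pos: [0.596, 0.1041, 0.1423]
tool_rot: [0.707, 0.707, 0.003, 0.002]
contact_force: [0.9, -0.7, -1.1]
opening: 0.64
grip_force: 24.4
bin (array([ 445.1, -195.1]), array([111.6, 108.3]), 78.8)
orange [420.4 296.8] 363 11.4 z.014 [ 0.4743 -0.3355] z.025 [ 0.4738 -0.3331]
orange [420.2 253.2] 348 11.1 z.014 [ 0.59  -0.341] z.025 [ 0.5884 -0.3386]
orange [421.2 220.9] 108 6.3 z.014 [ 0.6782 -0.3481] z.025 [ 0.6759 -0.3456]
blue [165.1 270.5] 343 11.2 z.014 [0.5523 0.3348] z.025 [0.5511 0.3314]
blue [170.9 237.1] 106 6.2 z.014 [0.6413 0.3237] z.025 [0.6393 0.3203]
blue [384.7 180.7] 65 8.2 z.014 [ 0.7923 -0.2533] z.025 [ 0.789  -0.2516]
brown [379.  309.6] 154 7.5 z.014 [ 0.4424 -0.2254] z.025 [ 0.4421 -0.224 ]
brown [358.6 306.6] 159 7.6 z.014 [ 0.4507 -0.1722] z.025 [ 0.4504 -0.1712]
brown [420.7 253.1] 88 5.8 z.014 [ 0.5902 -0.3423] z.025 [ 0.5887 -0.3398]
```

```bash
python3 -m inch '[[0.79,-0.535,0,0,50],[0.79,-0.535,0,0,50],[0.79,-0.535,0,0,50],[0.79,-0.535,0,0,50],[0.79,-0.535,0,0,50],[0.8,-0.535,0,0,50],[0,0,0,0,50],[0,0,0,0,50]]'; python3 -m inch '[[0,0,0.7,0,50],[0,0,0.7,0,50],[0,0,0.6,0,50],[0,0,0.35,0,50],[0,0,0,0,50],[0,0,0,0,50]]'
```

```text
time_s: 29.6
eef_pos: [0.4329, 0.3416, 0.1361]
tool_rot: [0.706, 0.708, -0.001, -0.0]
contact_force: [-0.3, -0.1, -0.6]
opening: 0.644
grip_force: 24.4
time_s: 30.2
eef_pos: [0.4344, 0.3405, 0.0201]
tool_rot: [0.708, 0.707, -0.0, -0.0]
contact_force: [0.1, -0.2, -1.2]
opening: 0.643
grip_force: 24.4
```

```bash
python3 -m inch '[[0,0.02,0.1,0,50],[0,0,0.09,0,50],[0,0,0,0,50],[0,0,0,0,78],[0,0,0,0,78],[0,0,0,0,78],[0,0,0,0,78],[0,0,-0.3,0,78],[0,0,-0.8,0,78],[0,0,-0.8,0,78],[0,0,-0.7,0,78],[0,0,0,0,78]]'; python3 -m inch '[[-0.87,0.02,0,0,20],[-0.87,0.02,0,0,0],[-0.87,0.02,0,0,0],[-0.87,0.02,0,0,0],[0,0,0,0,0],[0,0,0,0,0],[0,0,0,0,0],[0,0,0,0,0]]';python3 chk.py 11
python3 - <<'E'
from h import *
o1,d1=ray("top",229,313);o2,d2=ray("scene",436.66,221.08)
t=np.linalg.lstsq(np.c_[d1,-d2],o2-o1,rcond=None)[0];print(o1+d1*t[0],o2+d2*t[1])
a=cv2.imread("pics/t11.png");b=cv2.imread("pics/s11.png")
cv2.imwrite("pics/c11.png",np.hstack([cv2.resize(a[200:360,120:450],(495,240)),cv2.resize(b[120:350,160:560],(305,240))]))
cv2.imwrite("pics/full11.png",np.vstack([a[150:370,120:520],b[120:350,160:560]]))
E
```

```text
time_s: 31.4
eef_pos: [0.4364, 0.3426, 0.1465]
tool_rot: [0.707, 0.707, 0.004, 0.001]
contact_force: [-0.1, 1.5, 0.5]
opening: 0.83
grip_force: 0.0
time_s: 32.2
eef_pos: [0.4386, 0.1684, 0.1404]
tool_rot: [0.707, 0.708, -0.0, -0.0]
contact_force: [-0.3, 0.2, -0.3]
opening: 0.186
grip_force: 0.0
bin (array([ 445., -195.]), array([111.7, 108.3]), 78.7)
orange [420.4 296.8] 363 11.4 z.014 [ 0.4743 -0.3355] z.025 [ 0.4738 -0.3331]
orange [420.2 253.2] 348 11.1 z.014 [ 0.59  -0.341] z.025 [ 0.5884 -0.3386]
orange [421.2 220.9] 108 6.3 z.014 [ 0.6782 -0.3481] z.025 [ 0.6759 -0.3456]
blue [166.1 271.4] 386 12.2 z.014 [0.5498 0.3321] z.025 [0.5486 0.3287]
blue [170.8 237.2] 108 6.4 z.014 [0.641 0.324] z.025 [0.639  0.3206]
blue [384.7 180.7] 65 8.2 z.014 [ 0.7923 -0.2533] z.025 [ 0.789  -0.2516]
brown [379.  309.6] 154 7.5 z.014 [ 0.4424 -0.2254] z.025 [ 0.4421 -0.224 ]
brown [358.6 306.6] 158 7.6 z.014 [ 0.4507 -0.1722] z.025 [ 0.4504 -0.1712]
brown [420.7 253.2] 88 5.8 z.014 [ 0.5901 -0.3424] z.025 [ 0.5886 -0.3399]
[0.43920028 0.16546858 0.01492161] [0.4389374  0.1667903  0.01515359]
```

View pics/full11.png

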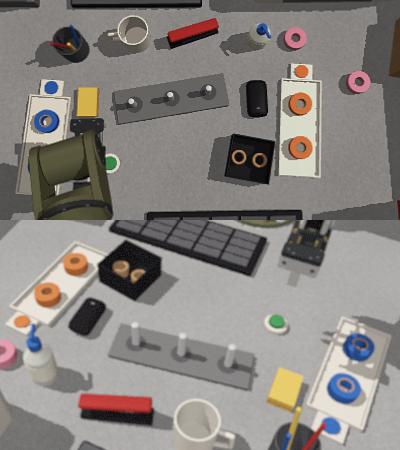

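The posts are empty, both cores are in the bin, and the orange rolls are in the right tray. I'll check the near blue roll at scene (518,247) more closely.

Run:
```python
from h import *
b=cv2.imread("pics/s11.png")
cv2.imwrite("pics/z11.png",cv2.resize(b[205:345,455:565],None,fx=4,fy=4,interpolation=cv2.INTER_CUBIC))
for ar,ct,r,k in blobs(b,"blue"):
    print(np.round(ct),ar,onz("scene",*ct,.0155).round(3))
```

```text
[446. 344.] 43.0 [0.716 0.257]
[491. 325.] 135.5 [0.643 0.325]
[504. 289.] 629.0 [0.554 0.333]
[518. 247.] 537.0 [0.436 0.342]
[194. 238.] 133.5 [ 0.707 -0.294]
[184.  36.] 85.5 [ 0.028 -0.791]
[361.  18.] 322.5 [-0.346 -0.315]
[300.  11.] 157.0 [-0.294 -0.527]
[180.  12.] 41.0 [-0.102 -0.896]
```

View pics/z11.png

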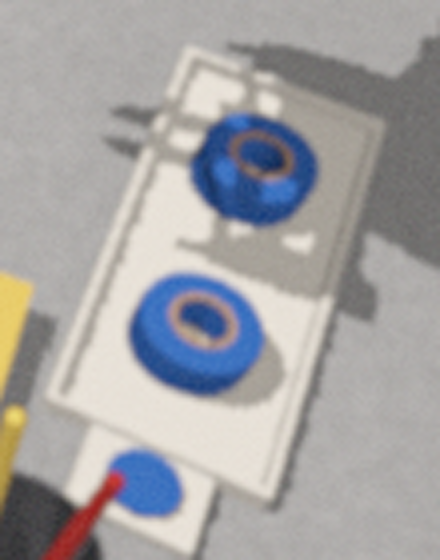

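The banding was only the arm's shadow: both blue rolls lie flat at scene (518,247) and (504,289). Now the button: the arm is over (0.439,0.166), and the button top is at z≈0.015–0.02.

```bash
python3 -m inch '[[-0.05,0,0.6,0,0],[0,0,0.6,0,0],[0,0,0.6,0,0],[0,0,0.36,0,0],[0,0,0,0,0],[0,0,0,0,0],[0,0,0,0,0]]'; python3 -m inch '[[0,0,0.05,0,0],[0,0,0.05,0,0],[0,0,0.05,0,0],[0,0,0.05,0,0],[0,0,0,0,0],[0,0,0,0,0]]'
```

```text
time_s: 33.0
eef_pos: [0.4394, 0.1652, 0.0336]
tool_rot: [0.707, 0.707, 0.001, 0.0]
contact_force: [0.2, -0.4, 1.2]
opening: 0.003
grip_force: 0.0
time_s: 33.6
eef_pos: [0.4387, 0.1649, 0.0224]
tool_rot: [0.707, 0.707, -0.0, -0.0]
contact_force: [-0.2, -0.4, 0.0]
opening: 0.006
grip_force: 0.0
```

```bash
python3 -m inch '[[0,0,0.06,0,0],[0,0,0.06,0,0],[0,0,0,0,0],[0,0,0,0,0]]'
```

```text
time_s: 34.0
eef_pos: [0.4389, 0.1649, 0.0165]
tool_rot: [0.707, 0.707, 0.0, 0.0]
contact_force: [0.3, -0.7, 4.9]
opening: 0.002
grip_force: 2.3
```

```bash
python3 -m inch '[[0,0,0.04,0,0],[0,0,0.04,0,0],[0,0,0,0,0],[0,0,0,0,0]]'
```

```text
time_s: 34.4
eef_pos: [0.4393, 0.165, 0.0152]
tool_rot: [0.707, 0.707, 0.001, 0.0]
contact_force: [-19.7, -6.3, 54.6]
opening: 0.008
grip_force: 27.0
```

```bash
python3 -m inch '[[0,0,-0.1,0,0],[0,0,-0.4,0,0],[0,0,-0.8,0,0],[0,0,-0.9,0,0],[0,0,-0.8,0,0],[0,-0.5,0,0,0],[0,-0.5,0,0,0],[0,0,0,0,0],[0,0,0,0,0]]'; python3 chk.py 12
python3 - <<'E'
from h import *
a=cv2.imread("pics/t12.png");b=cv2.imread("pics/s12.png")
cv2.imwrite("pics/full12.png",np.vstack([a[150:370,120:520],b[120:350,160:560]]))
E
```

```text
time_s: 35.3
eef_pos: [0.389, 0.1649, 0.1625]
tool_rot: [0.707, 0.707, 0.0, 0.0]
contact_force: [1.0, 0.1, -0.2]
opening: 0.006
grip_force: 0.0
bin (array([ 445., -195.]), array([111.7, 108.3]), 78.7)
orange [420.4 297.2] 364 11.3 z.014 [ 0.4733 -0.3356] z.025 [ 0.4728 -0.3332]
orange [420.2 253.2] 348 11.1 z.014 [ 0.59  -0.341] z.025 [ 0.5884 -0.3386]
orange [421.2 220.9] 108 6.3 z.014 [ 0.6782 -0.3481] z.025 [ 0.6759 -0.3456]
blue [160.  315.5] 366 12.5 z.014 [0.436  0.3423] z.025 [0.4358 0.3387]
blue [166.1 271.4] 383 12.2 z.014 [0.5498 0.3321] z.025 [0.5486 0.3287]
blue [170.8 237.2] 108 6.4 z.014 [0.641 0.324] z.025 [0.639  0.3206]
blue [384.7 180.7] 65 8.2 z.014 [ 0.7923 -0.2533] z.025 [ 0.789  -0.2516]
brown [379.  309.6] 154 7.5 z.014 [ 0.4424 -0.2254] z.025 [ 0.4421 -0.224 ]
brown [358.6 306.6] 158 7.6 z.014 [ 0.4507 -0.1722] z.025 [ 0.4504 -0.1712]
brown [420.7 253.2] 88 5.8 z.014 [ 0.5901 -0.3424] z.025 [ 0.5886 -0.3399]
```

View pics/full12.png

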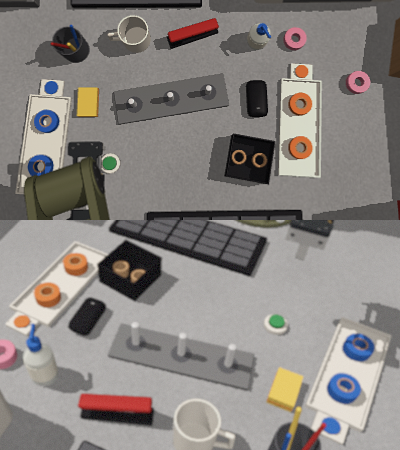

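The final view shows the posts empty, two blue rolls in the left tray, two orange in the right, both cores in the bin, the button released and the bystanders untouched.

```bash
python3 -c "
from rig import *
print(job_done())"
```

```text
the job is handed in; nothing more can be done
None
```

The job is handed in: both orange rolls are in the orange-tagged tray, both blue rolls in the blue-tagged tray, and both cores in the bin; the call button was then pressed once and released. The bin was knocked about 3 cm aside partway through, with no spill.

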